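# Put out the panel stand's prop leg and hold the stand upright

## Task

The panel stand leans face-in against the padded rail, its sprung prop leg folded up along its back. First swing the leg out and down past its over-centre point until it snaps to its stop and stays out; then take the stand by its top tube, bring it upright on its two feet and finish still holding it there, plumb, leaning neither on the rail nor on its leg, so that the lacquered face can be inspected. Keep the feet on the bench and leave the boxes and the sanding block alone.

Things in the scene. Friction and masses are not known exactly. Their poses are not given: they have to be found in the camera images.
- stand: panel stand, loose on rubber feet, 0.9 kg: aluminium frame 236 wide, 294 tall, 18 mm deep, round top tube, dark red lacquer panel, prop leg on its back. Origin between the feet at bench level; z up the frame, +x out of the face, -x out of the back, y along the feet and leg hinge. Starts leaning 0.35 rad, top towards its +x, posts on the padded rail 200 mm up the frame.
- top_tube (a point): centre of the stand's top tube: round, 18 mm diameter, 236 mm long along the stand's y, 285 mm up the frame. Free all round but for two small panel clips under it 60 mm either side of its middle (the panel ends 23 mm below it); pinch it from above across the frame. Same axes as the stand.
- foot_left (a point): centre of the ball foot (radius 10 mm) at the +y end of the stand, 109 mm from the middle; 10 mm above the bench while it stands on it
- foot_right (a point): centre of the ball foot (radius 10 mm) at the -y end of the stand
- leg_pivot (a point): centre of the leg's hinge, in a bracket 30 mm wide on the stand's back: 163 mm up the frame and 32 mm behind its middle plane (23 mm behind the posts); hinge axis along the stand's y
- leg_tip (a point): centre of the round end (radius 9 mm) of the leg's rubber boot, 166 mm from the hinge; boot 18 mm thick over the last 58 mm, the rest a 12 mm round bar, 80 g. Folded, the leg lies 32 mm behind the frame's middle plane and its boot stands up 44 mm past the top tube, so that fingers in front of it, above the tube, can hook it away from the frame.
- leg (a joint): prop leg angle, rad: 0 folded up along the back, grows as it swings away from the back (to the stand's -x) and down; 1.57 square to the back, 2.5 at its stop. Its spring drives it to 0 below 1.25, to 2.5 above (0.07 N m, 0.5 N at the boot). Leg out, stand upright: boot 20 mm clear of the bench; it touches when tipped back 0.16 rad.
- rest: the leaning rail, fixed to the bench: black foam-sleeved bar of 28 mm diameter along its y, axis 180 mm above the bench, 380 mm long, between two dark posts 18 mm square and 400 mm apart. Origin on the bench below the middle of the bar; the stand leans on it from its -x side.
- tall_box: bystander: tall red oval lacquer box, 100 x 75 mm, 115 mm tall, origin under its centre
- low_box: bystander: low red oval lacquer box, 100 x 75 mm, 42 mm tall, origin under its centre
- sand_block: bystander: black rubber sanding block, 75 x 42 mm, 34 mm tall, origin under its centre

How it is judged:
On the way, in this order (a step that is already met when the one before it is completed fails the run):
1. the prop leg is flipped over centre and stays at its stop (value of joint leg above 2.35 rad), for 0.3 s.
2. the stand is brought upright by its top tube (angle between stand's own z axis and vertical below 0.08 rad and contact force between the fingers and stand above 2 N), for 0.2 s.
At the end, for the whole second after the job is handed in: Leg out at its stop (over 2.35 rad); stand still and upright within 0.08 rad, both feet on the bench (within 6 mm), clear of the rail, the leg's boot off the bench (over 4 mm); fingers gripping the stand (over 2 N), grasp point within 30 mm across and 35 mm in height of the top tube (all of step 2 and value of joint leg above 2.35 rad and x of the grasp point in the frame of top_tube between -0.03 and 0.03 m and z of the grasp point in the frame of top_tube between -0.035 and 0.035 m and contact force between stand and rest below 0.3 N and height (world z) of each of foot_left, foot_right below 0.016 m and height (world z) of leg_tip above 0.013 m and linear speed of stand below 0.02 m/s); the arm keeps its last pose, push and grip.
It fails at once if the stand is knocked over (angle between stand's own z axis and vertical above 0.65 rad).
It fails at once if a foot of the stand is lifted off the bench (more than 20 mm) (height (world z) of any of foot_left, foot_right above 0.03 m).
It fails at once if a box or the sanding block is moved more than 30 mm (distance of any of tall_box, low_box, sand_block from where it was at the start of the episode above 0.03 m).
It also fails if it takes over 54 s, if anything falls off the work surface, if the arm or the gripper's body presses on something with over 40 N, if the wrist force passes 120 N, or if a joint passes its speed limit or range.

## Robot

A 7-joint arm with a two-finger parallel gripper is mounted at the origin on the work surface. World frame = base frame: x ahead of the robot, y to its left, z up, the work surface at z = 0. Lengths are in m, angles in rad, forces in N, time in s.
With the tool pointing down it reaches from about 0.4 to 0.85 m from the base axis. Payload 10.4 kg.
Tool frame: the origin (TCP) lies midway between the tips of the shut fingers; the grasp point (between the pads) lies 19 mm behind it; z points along the fingers, y is the line along which they close (so a half turn about z gives the same grasp; the last joint's range is limited). The gripper opens to 85 mm and grips with 20 to 120 N. Pads are 22 mm wide; open, the fingers measure 114 mm over their backs; the gripper's body (76 mm by 85 mm) begins 54 mm behind the grasp point. The pads swing forward as they close: fully open they stand 13 mm farther back than shut.
Start: joints at [1.112, 0.332, -0.065, 1.46, 0.022, 1.35, -0.088], TCP at [0.264, -0.567, 0.231] pointing down, gripper open.
Joint ranges: [-2.6, 2.6], [-0.5, 2.12], [-1.47, 1.34], [0.16, 2.42], [-1.27, 4.41], [0.06, 2.06], [-2.6, 2.6]. Speed limits (rad/s): [2.22, 2.22, 2.79, 2.79, 3.14, 3.14, 3.14].

## Interface

Orientations are given as a unit quaternion [w, x, y, z].
In Python, from rig import robot gives the robot as it stands. The module is installed in compiled form; this text tells all that it offers.
- The arm moves only by the tool jog_arm, never from a script. Its argument "targets" is a list of rows, each an object with "angular": the turn, a rotation vector about the world's x, y, z in degrees, a list of three; "offset": the shift along the world's x, y, z in cm, a list of three; "hand": the opening, from 0 (shut) to 1 (fully open). In form: [{"angular": [ax, ay, az], "offset": [tx, ty, tz], "hand": hand}, ...]. A call has 1 to 10 rows; each row is the pose to reach, as a shift and turn from the pose commanded when the call began; what a row does not reach only later rows make up. A row lasts 1/8 s, in which the tool goes at most 62.5 mm and 10.7 degrees, less where a joint would pass 70% of its speed; a pose out of reach is approached as far as the arm can. A call with a gripper value outside its range is refused whole. The fingers move at their own pace and stop on an object; the grip force is fixed at half the most. Time passes only in rows, so rows that repeat a pose let the fingers close. It gives the time, the measured TCP pose, the force, the opening and the grip force at its end, in the units of the state.
- robot.sense(): the state, without advancing time (a new reading comes with each control period).
- robot.capture(name): name is "scene" or "side" or "wrist"; returns the picture (480x640x3 uint8, blue, green, red); there is no depth.
- robot.camera_params(name): a dict with "mtx" (3x3 intrinsics, pixels), "world_to_cam" (4x4, takes a point from world to camera coordinates); the wrist camera has in their place "hand_eye" (4x4, takes a point from camera to tool coordinates, whose origin is the TCP and whose axes are the flange's). Camera axes: x right, y down, z forward; pixel columns grow to the right and rows downward; lengths in m; the calibration is good to about 2 mm. The wrist camera is an equidistant fisheye: a pixel r from the principal point sees the ray r / f radians off the axis. A picture is of the moment at which its call begins: read the wrist's pose just before it. camera_params takes no time and is no camera call.
- robot.finish_job(): hands the job in; it is judged then, once.
The state is a dict: "time": time; "q": joint angles; "joint_velocities": joint speeds; "joint_efforts": joint torques, N m; "ee_pos": TCP position; "eef_rot": TCP orientation; "force": force on the tool from outside, world axes, zero at the start; "torque": the same for the moment, N m; "finger_gap": opening from 0.0 (shut) to 1.0 (fully open); "gripper_force": force on a finger pad.
Only numpy, scipy, OpenCV 4.12 (cv2) and the standard library are available. Lean on these libraries where they do the work, as an engineer would, in place of code of your own. Each camera call takes 0.05 s, during which the arm holds its last target. There are 200 camera calls.

## Working session

There is one attempt and no reset: what is moved stays moved. The work goes in short steps, Python scripts to look and compute and a tool call to move; the robot and the scene stay as the last step left them, time stands still between calls to the robot, and variables do not carry over. Pictures are saved under pics/ and viewed, at most 10 in all, crops included, and the job is handed in when it is done.

Besides the shell and the picture viewer there is one more tool, called after ">>>" as name(argument=value, ...) on one line, values as JSON. jog_arm: Moves the arm, as the interface text tells. Its arguments: {"type":"object","properties":{"targets":{"type":"array","items":{"type":"object","properties":{"angular":{"type":"array","items":{"type":"number"}},"offset":{"type":"array","items":{"type":"number"}},"hand":{"type":"number"}}}}},"required":["targets"]}

```bash
mkdir -p pics; python3 - <<'E'
from rig import robot
import cv2,json
import numpy as np
np.set_printoptions(precision=4,suppress=True)
s=robot.sense();print(s)
for n in("scene","side"):
    cv2.imwrite(f"pics/{n}0.png",robot.capture(n)); p=robot.camera_params(n);print(n,p["mtx"],p["world_to_cam"])
print(robot.camera_params("wrist"))
E
```

```text
{'time': 0.0, 'q': array([ 1.1124,  0.3329, -0.0647,  1.461 ,  0.0216,  1.3499, -0.0885]), 'joint_velocities': array([-0.0005,  0.0016, -0.0004, -0.0004,  0.002 , -0.0003, -0.0014]), 'joint_efforts': array([  0.0006, -62.544 ,   0.0494, -39.1607,   0.0162,   0.01  ,
         0.    ]), 'ee_pos': array([ 0.2637, -0.5662,  0.2305]), 'eef_rot': array([-0.0007,  0.9764,  0.2162, -0.0002]), 'force': array([ 0.8299, -0.2145, -0.5244]), 'torque': array([-0.0047, -0.0285, -0.0369]), 'gripper_force': 0.0, 'finger_gap': 1.00109306847657}
scene [[553.6453   0.     323.1484]
 [  0.     553.6453 227.8033]
 [  0.       0.       1.    ]] [[-0.6179  0.7862 -0.011   0.4624]
 [ 0.5001  0.3822 -0.7771 -0.1187]
 [-0.6067 -0.4856 -0.6293  1.5603]
 [ 0.      0.      0.      1.    ]]
side [[567.1956   0.     313.5628]
 [  0.     567.1956 244.7003]
 [  0.       0.       1.    ]] [[-0.7182 -0.6957  0.0124  0.3688]
 [-0.445   0.4456 -0.7768  0.4892]
 [ 0.5349 -0.5634 -0.6297  0.7439]
 [ 0.      0.      0.      1.    ]]
{'mtx': array([[371.6483,   0.    , 321.0402],
       [  0.    , 371.6483, 241.7047],
       [  0.    ,   0.    ,   1.    ]]), 'hand_eye': array([[ 0.0008, -0.9464, -0.323 ,  0.0828],
       [ 1.    ,  0.0005,  0.0008, -0.0013],
       [-0.0006, -0.323 ,  0.9464, -0.1417],
       [ 0.    ,  0.    ,  0.    ,  1.    ]])}
```

View pics/scene0.png

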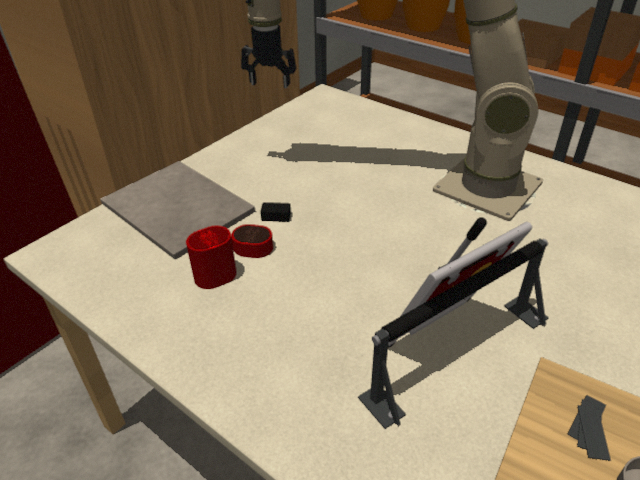

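View pics/side0.png

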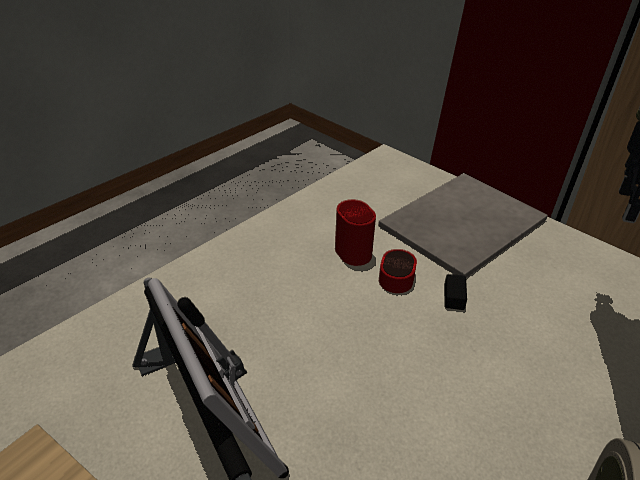

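The scene view shows the stand at about (465,280), leaning on the rail, with the leg boot tip near (478,226). The side view shows the top tube running from about (150,283) to (280,470). I'll enlarge both.

```bash
python3 - <<'E'
import cv2
a=cv2.imread("pics/scene0.png")[205:405,365:565];b=cv2.imread("pics/side0.png")[270:470,120:320]
k=dict(fx=3,fy=3,interpolation=cv2.INTER_CUBIC)
cv2.imwrite("pics/c1.png",cv2.resize(a,None,**k));cv2.imwrite("pics/c2.png",cv2.resize(b,None,**k))
E
```

```text
(no output)
```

View pics/c1.png

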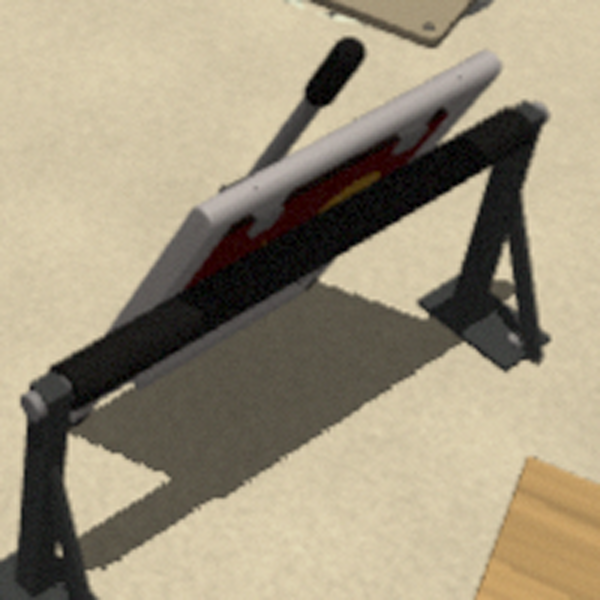

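View pics/c2.png

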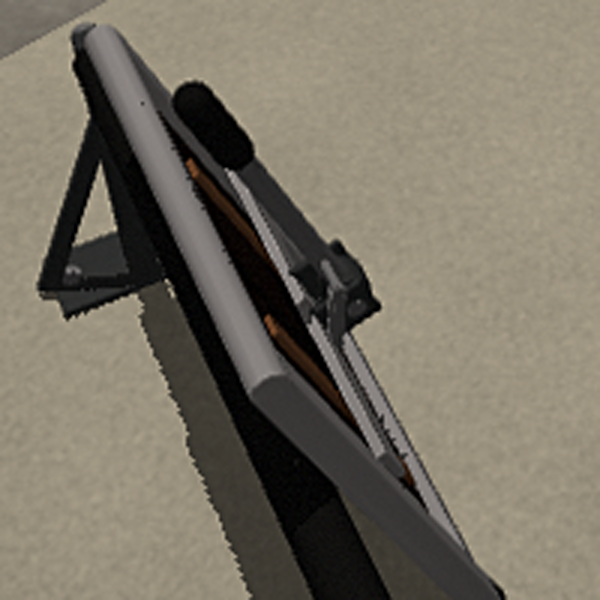

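```bash
cat > h.py <<'E'
import numpy as np
from rig import robot
np.set_printoptions(precision=4,suppress=True)
C={n:robot.camera_params(n) for n in("scene","side")}
def proj(n,P):
    c=C[n]; p=c["world_to_cam"]@np.r_[P,1]; q=c["mtx"]@p[:3]; return q[:2]/q[2]
def tri(uv):
    from scipy.optimize import least_squares
    f=lambda P:np.concatenate([proj(n,P)-uv[n] for n in uv])
    r=least_squares(f,[.6,0,.2]); return r.x,np.abs(r.fun).max()
E
python3 - <<'E'
from h import *
from scipy.optimize import least_squares
from scipy.spatial.transform import Rotation as R
obs={"A":dict(scene=(433,277),side=(154.3,281.7)),"B":dict(scene=(528.3,225.7),side=(208.3,398.3)),"tip":dict(scene=(481.7,222.7),side=(184,303.3))}
for k,v in obs.items(): print(k,*tri(v))
loc={"A":[0,-.113,.285],"B":[0,.113,.285],"tip":[-.032,0,.329]}
def fk(p,k,sg): 
    l=np.array(loc[k]); l[1]*=sg
    return np.r_[p[:2],0]+R.from_euler("zy",[p[2],p[3]]).apply(l)
for sg in(1,-1):
  for y0 in(0,3.1):
    f=lambda p:np.concatenate([proj(n,fk(p,k,sg))-v[n] for k,v in obs.items() for n in v])
    r=least_squares(f,[.6,0,y0,.35]);print(sg,r.x,r.cost,r.fun)
E
```

```text
A [0.6791 0.1739 0.2688] 0.6133586766182475
B [0.4588 0.2439 0.2683] 0.4685369712732381
tip [0.565  0.1949 0.3191] 0.671392318817766
1 [ 0.5685  0.2176  1.2692 -0.002 ] 227.24016221936176 [ 7.1688 -6.464  -7.0912 -3.3004  5.2496 -5.7495 -7.3405 -5.1545 -2.2404
 -9.0351  6.5778 -5.3982]
1 [ 0.5685  0.2176  1.2692 -0.002 ] 227.24016223834778 [ 7.1688 -6.464  -7.0912 -3.3004  5.2496 -5.7496 -7.3405 -5.1545 -2.2404
 -9.0351  6.5778 -5.3982]
-1 [ 0.5755  0.1962 -1.8932 -0.0467] 855.8191126609502 [ -3.4842 -16.8855   8.8632 -11.1431  -4.6703  -8.8814   8.5806  -9.5949
  17.0168   3.4555 -24.7673   5.5087]
-1 [ 0.5755  0.1962  4.39   -0.0467] 855.819113814682 [ -3.4842 -16.8852   8.8634 -11.1427  -4.6701  -8.8819   8.5805  -9.5952
  17.0167   3.4555 -24.7674   5.5086]
```

```bash
cat >> h.py <<'E'
from scipy.optimize import least_squares
from scipy.spatial.transform import Rotation as R
loc={"A":[0,-.113,.275],"B":[0,.113,.275],"tip":[-.032,0,.319]}
def fk(p,l): return np.r_[p[:2],.01]+R.from_euler("ZY",[p[2],p[3]]).apply(l)  # p: foot-centre x,y,yaw,lean
def fit(obs,p0=(.55,.11,1.26,.35)):
    f=lambda p:np.concatenate([proj(n,fk(p,loc[k]))-v[n] for k,v in obs.items() for n in v])
    r=least_squares(f,p0); return r.x,r.fun
E
python3 - <<'E'
from h import *
obs={"A":dict(scene=(433,277),side=(154.3,281.7)),"B":dict(scene=(528.3,225.7),side=(208.3,398.3)),"tip":dict(scene=(481.7,222.7),side=(184,303.3))}
p,r=fit(obs);print(p,r)
for k in (384,333),(540,244): pass
n=np.r_[np.cos(p[2]),np.sin(p[2]),0]
print("n",n,np.degrees(p[2]),"tube",fk(p,[0,0,.275]),"pivot",fk(p,[-.032,0,.153]),"tip",fk(p,[-.032,0,.319]))
s=robot.sense();print(R.from_quat(np.roll(s["eef_rot"],-1)).as_matrix())
E
```

```text
[0.5396 0.1174 1.2609 0.3568] [ 0.3849 -0.8603  0.3086  2.1469 -1.4091  0.4318 -1.1205 -0.9013 -0.359
 -1.2818 -0.3815  0.2698]
n [0.305  0.9524 0.    ] 72.24225816978502 tube [0.5689 0.2089 0.2677] pivot [0.5468 0.1397 0.1645] tip [0.5644 0.195  0.3201]
[[ 0.9065  0.4222 -0.0005]
 [ 0.4222 -0.9065  0.0011]
 [-0.     -0.0012 -1.    ]]
```

>>> jog_arm(targets=[{"angular":[0,0,0],"offset":[0,0,6],"hand":0},{"angular":[0,0,0],"offset":[0,0,12],"hand":0},{"angular":[0,0,10],"offset":[2,4,17],"hand":0},{"angular":[0,0,20],"offset":[4,9,20],"hand":0},{"angular":[0,0,30],"offset":[6,14,20],"hand":0},{"angular":[0,0,40],"offset":[8,19,20],"hand":0},{"angular":[0,0,50],"offset":[10,24,20],"hand":0},{"angular":[0,0,60],"offset":[12,29,20],"hand":0},{"angular":[0,0,70],"offset":[14,34,20],"hand":0},{"angular":[0,0,80],"offset":[16,39,20],"hand":0}])

```text
time: 1.35
ee_pos: [0.4241, -0.1749, 0.4311]
eef_rot: [-0.0, 0.607, 0.795, -0.0]
force: [0.9, -0.6, 0.4]
finger_gap: 0.002
gripper_force: 0.0
```

>>> jog_arm(targets=[{"angular":[0,0,10],"offset":[3,6,0],"hand":0},{"angular":[0,0,20],"offset":[5,12,0],"hand":0},{"angular":[0,0,30],"offset":[7,18,0],"hand":0},{"angular":[0,0,40],"offset":[10,24,0],"hand":0},{"angular":[0,0,50],"offset":[12,30,0],"hand":0},{"angular":[0,0,57],"offset":[14,36,0],"hand":0},{"angular":[0,0,57],"offset":[15.4,41.1,0],"hand":0},{"angular":[0,0,57],"offset":[15.4,41.1,-4],"hand":0},{"angular":[0,0,57],"offset":[15.4,41.1,-6],"hand":0},{"angular":[0,0,57],"offset":[15.4,41.1,-6],"hand":0}])

```text
time: 2.6
ee_pos: [0.5775, 0.2339, 0.3696]
eef_rot: [-0.001, 0.157, 0.988, -0.001]
force: [-0.0, -0.3, 0.2]
finger_gap: 0.003
gripper_force: 0.0
```

```bash
python3 - <<'E'
from h import *
import cv2
print(robot.sense()["q"],robot.sense()["ee_pos"])
a=robot.capture("scene")[140:340,365:565];b=robot.capture("side")[190:390,80:280]
cv2.imwrite("pics/d.png",cv2.resize(np.hstack([a,b]),None,fx=2,fy=2,interpolation=cv2.INTER_CUBIC))
E
```

```text
[ 0.1185  0.4129 -0.845   1.1792  0.3059  1.6776  0.6061] [0.5775 0.2339 0.3696]
```

View pics/d.png

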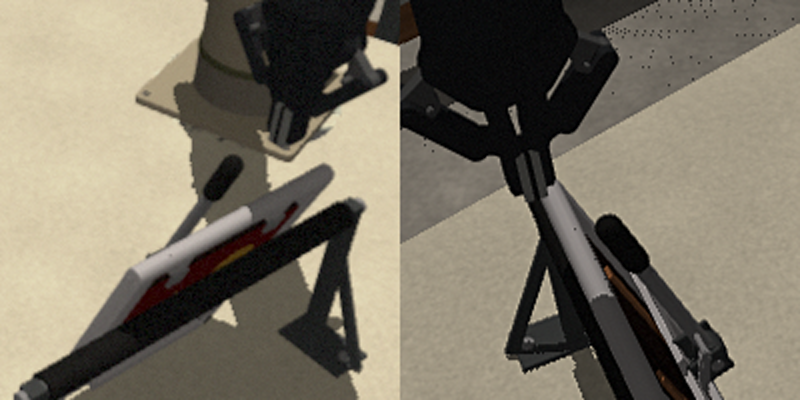

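The view shows the shut fingers directly above and just in front of the tube, with the boot behind them. That matches the model, so I'll descend in front of the boot and hook it along its arc.

>>> jog_arm(targets=[{"angular":[0,0,0],"offset":[0,0,-4],"hand":0},{"angular":[0,0,0],"offset":[0,0,-7.4],"hand":0},{"angular":[0,0,0],"offset":[0,0,-7.4],"hand":0},{"angular":[0,0,0],"offset":[-0.9,-2.8,-7.4],"hand":0},{"angular":[0,0,0],"offset":[-1.6,-5.1,-6.9],"hand":0},{"angular":[0,0,0],"offset":[-2.4,-7.4,-6.6],"hand":0},{"angular":[0,0,0],"offset":[-3,-9.4,-6.7],"hand":0},{"angular":[0,0,0],"offset":[-3.7,-11.4,-7],"hand":0}])

```text
time: 3.7
ee_pos: [0.5416, 0.1204, 0.3045]
eef_rot: [0.002, 0.157, 0.988, 0.001]
force: [0.6, -0.1, 0.6]
finger_gap: 0.001
gripper_force: 0.2
```

>>> jog_arm(targets=[{"angular":[0,0,0],"offset":[-0.6,-1.9,-0.7],"hand":0},{"angular":[0,0,0],"offset":[-1.2,-3.7,-1.6],"hand":0},{"angular":[0,0,0],"offset":[-1.7,-5.3,-2.9],"hand":0},{"angular":[0,0,0],"offset":[-2.2,-6.8,-4.3],"hand":0},{"angular":[0,0,0],"offset":[-2.5,-7.7,-5.4],"hand":0},{"angular":[0,0,0],"offset":[-2.7,-8.4,-6.6],"hand":0},{"angular":[0,0,0],"offset":[-3,-9.4,-9],"hand":0},{"angular":[0,0,0],"offset":[-3.2,-10,-10.5],"hand":0},{"angular":[0,0,0],"offset":[-3.2,-10,-10.5],"hand":0},{"angular":[0,0,0],"offset":[-3.2,-10,-6],"hand":0}])

```text
time: 4.95
ee_pos: [0.5076, 0.0207, 0.2402]
eef_rot: [-0.002, 0.156, 0.988, 0.0]
force: [1.6, -0.8, 0.5]
finger_gap: 0.002
gripper_force: 0.0
```

>>> jog_arm(targets=[{"angular":[0,0,0],"offset":[0,0,6],"hand":0.4},{"angular":[0,0,0],"offset":[0,0,12],"hand":1},{"angular":[0,0,0],"offset":[0,0,18],"hand":1},{"angular":[0,0,0],"offset":[0,0,18],"hand":1}])

```text
time: 5.45
ee_pos: [0.5102, 0.0218, 0.4268]
eef_rot: [0.004, 0.156, 0.988, 0.001]
force: [0.3, -0.6, -1.0]
finger_gap: 0.846
gripper_force: 0.0
```

```bash
python3 - <<'E'
from h import *
import cv2
print(robot.sense()["q"],robot.sense()["ee_pos"])
a=robot.capture("scene")[180:380,365:565];b=robot.capture("side")[240:440,120:320]
cv2.imwrite("pics/e1.png",cv2.resize(a,None,fx=3,fy=3,interpolation=cv2.INTER_CUBIC))
cv2.imwrite("pics/e2.png",cv2.resize(b,None,fx=3,fy=3,interpolation=cv2.INTER_CUBIC))
E
```

```text
[ 0.597   0.1019 -0.7934  1.3614  0.0744  1.6999  1.0738] [0.5102 0.0218 0.4268]
```

View pics/e1.png

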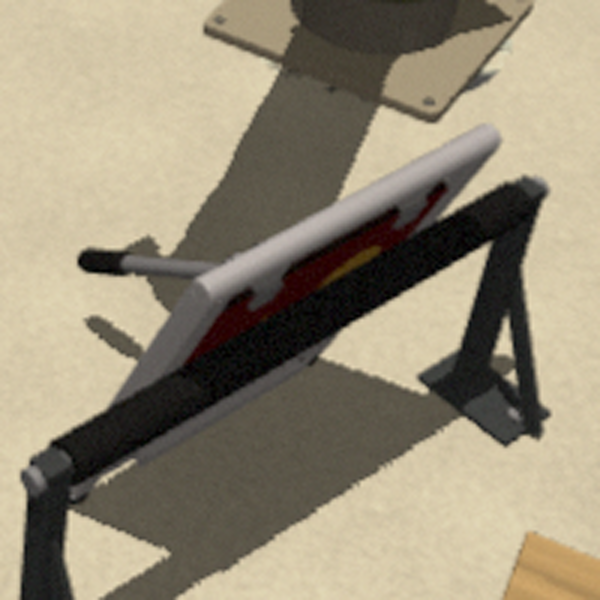

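View pics/e2.png

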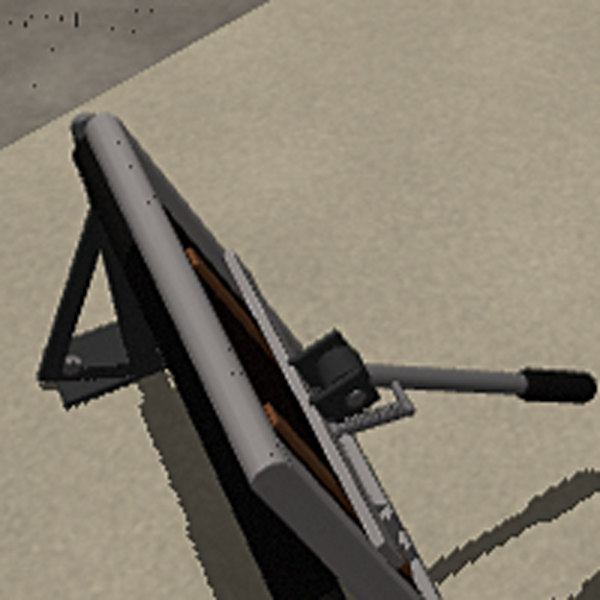

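```bash
python3 - <<'E'
from h import *
p=[.5396,.1174,1.2609,.3568]
print(tri(dict(scene=(394.3,266.7),side=(314.3,369))))
for t in(1.6,2,2.35,2.5):
    P=fk(p,[-.032-.166*np.sin(t),0,.153+.166*np.cos(t)]);print(t,P,proj("scene",P),proj("side",P))
E
```

```text
(array([0.507 , 0.007 , 0.0695]), np.float64(0.5256798467892736))
1.6 [ 0.4988 -0.0099  0.218 ] [393.9628 206.9486] [326.5745 304.9969]
2 [ 0.4963 -0.0179  0.1525] [389.264  229.7469] [329.9974 331.8298]
2.35 [ 0.5006 -0.0045  0.0965] [391.7728 253.209 ] [321.643  357.4185]
2.5 [0.5042 0.0068 0.0746] [394.5949 263.711 ] [315.24   368.3497]
```

Leg tip triangulates to (0.507, 0.007, 0.070), which matches 2.5 rad at the stop, and the stand hasn't moved. Next I'll line up over the tube with the tool tilted to match the frame.

>>> jog_arm(targets=[{"angular":[-4.8,1.5,0],"offset":[1.7,5.5,1],"hand":1},{"angular":[-9.5,3,0],"offset":[3.5,11,1],"hand":1},{"angular":[-14.3,4.6,0],"offset":[5.2,16.5,0],"hand":1},{"angular":[-19,6.1,0],"offset":[7,22.1,-1],"hand":1},{"angular":[-19,6.1,0],"offset":[7,22.1,-5],"hand":1},{"angular":[-19,6.1,0],"offset":[7,22.1,-6.3],"hand":1},{"angular":[-19,6.1,0],"offset":[7,22.1,-6.3],"hand":1},{"angular":[-19,6.1,0],"offset":[7,22.1,-6.3],"hand":1}])

```text
time: 6.55
ee_pos: [0.5793, 0.2401, 0.3599]
eef_rot: [-0.026, 0.155, 0.973, -0.171]
force: [0.4, -0.3, -0.7]
finger_gap: 1.001
gripper_force: 0.0
```

```bash
python3 - <<'E'
from h import *
p=[.5396,.1174,1.2609,.3568]
s=robot.sense();print(s["q"],s["ee_pos"],s["finger_gap"])
T=R.from_quat(np.roll(s["eef_rot"],-1));F=R.from_euler("ZY",p[2:])
print("tool in stand axes",F.inv().as_matrix()@T.as_matrix())
print("tcp in stand (foot-centre) frame",F.inv().apply(s["ee_pos"]-np.r_[p[:2],.01]))
print("needed shift cm",100*(fk(p,[0,0,.258])-s["ee_pos"]))
E
```

```text
[-0.2318  0.5761 -0.6406  0.9701  0.5164  1.984   0.5509] [0.5793 0.2401 0.3599] 1.0011592554278044
tool in stand axes [[ 0.0072  0.9999  0.0099]
 [ 1.     -0.0072 -0.0004]
 [-0.0003  0.0099 -1.    ]]
tcp in stand (foot-centre) frame [-0.0013 -0.0003  0.3729]
needed shift cm [ -1.2185  -3.6917 -10.811 ]
```

>>> jog_arm(targets=[{"angular":[0,0,0],"offset":[-0.4,-1.2,-3.6],"hand":1},{"angular":[0,0,0],"offset":[-0.8,-2.5,-7.2],"hand":1},{"angular":[0,0,0],"offset":[-1.2,-3.6,-10.6],"hand":1},{"angular":[0,0,0],"offset":[-1.2,-3.6,-10.6],"hand":1}])

```text
time: 7.05
ee_pos: [0.5668, 0.2028, 0.2521]
eef_rot: [-0.027, 0.156, 0.972, -0.172]
force: [0.6, -0.3, 0.4]
finger_gap: 1.001
gripper_force: 0.0
```

```bash
python3 - <<'E'
from h import *
p=[.5396,.1174,1.2609,.3568]
s=robot.sense();print(s["q"],s["ee_pos"],s["force"])
F=R.from_euler("ZY",p[2:])
print(F.inv().apply(s["ee_pos"]-np.r_[p[:2],.01]))
import cv2
a=robot.capture("scene")[140:340,365:565];b=robot.capture("side")[210:410,100:300]
cv2.imwrite("pics/f.png",cv2.resize(np.hstack([a,b]),None,fx=2,fy=2,interpolation=cv2.INTER_CUBIC))
E
```

```text
[-0.1176  0.5338 -0.6493  1.2659  0.4888  1.7471  0.5191] [0.5668 0.2028 0.2521] [ 0.576  -0.2712  0.3728]
[-0.0006  0.0001  0.2582]
```

View pics/f.png

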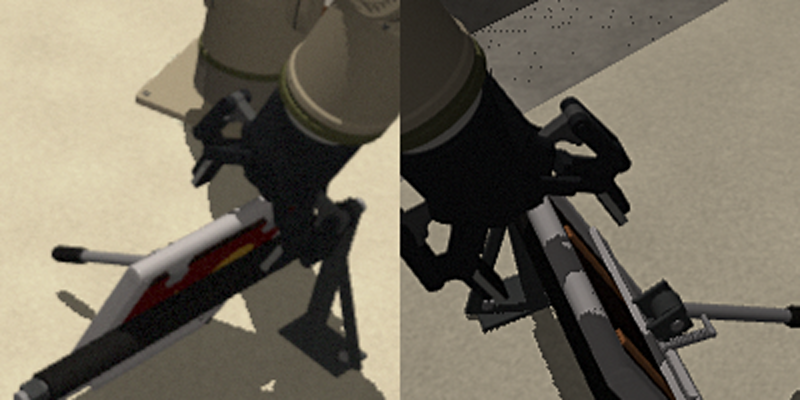

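The fingers straddle the tube at mid-length and the leg is still out. Closing now.

>>> jog_arm(targets=[{"angular":[0,0,0],"offset":[0,0,0],"hand":0},{"angular":[0,0,0],"offset":[0,0,0],"hand":0},{"angular":[0,0,0],"offset":[0,0,0],"hand":0},{"angular":[0,0,0],"offset":[0,0,0],"hand":0},{"angular":[0,0,0],"offset":[0,0,0],"hand":0},{"angular":[0,0,0],"offset":[0,0,0],"hand":0}])

```text
time: 7.9
ee_pos: [0.5666, 0.2054, 0.2519]
eef_rot: [-0.027, 0.154, 0.973, -0.171]
force: [-2.1, -1.5, -3.8]
finger_gap: 0.186
gripper_force: 58.8
```

>>> jog_arm(targets=[{"angular":[1.5,-0.5,0],"offset":[-0.2,-0.7,0.2],"hand":0},{"angular":[3.1,-1.0,0],"offset":[-0.45,-1.4,0.45],"hand":0},{"angular":[4.8,-1.5,0],"offset":[-0.7,-2.1,0.7],"hand":0},{"angular":[6.4,-2.0,0],"offset":[-0.9,-2.85,0.9],"hand":0},{"angular":[8,-2.6,0],"offset":[-1.15,-3.6,1.05],"hand":0},{"angular":[9.7,-3.1,0],"offset":[-1.4,-4.35,1.2],"hand":0},{"angular":[9.7,-3.1,0],"offset":[-1.4,-4.35,1.2],"hand":0}])

```text
time: 8.78
ee_pos: [0.5529, 0.1603, 0.2647]
eef_rot: [-0.013, 0.157, 0.984, -0.084]
force: [-0.8, 0.8, -4.8]
finger_gap: 0.188
gripper_force: 59.1
```

>>> jog_arm(targets=[{"angular":[1.5,-0.5,0],"offset":[-0.25,-0.75,0.1],"hand":0},{"angular":[3.1,-1.0,0],"offset":[-0.5,-1.5,0.2],"hand":0},{"angular":[4.6,-1.5,0],"offset":[-0.7,-2.3,0.25],"hand":0},{"angular":[6.2,-2.0,0],"offset":[-0.95,-3.05,0.3],"hand":0},{"angular":[7.8,-2.5,0],"offset":[-1.2,-3.8,0.3],"hand":0},{"angular":[9.3,-3.0,0],"offset":[-1.45,-4.55,0.3],"hand":0},{"angular":[9.3,-3.0,0],"offset":[-1.45,-4.55,0.3],"hand":0},{"angular":[9.3,-3.0,0],"offset":[-1.45,-4.55,0.3],"hand":0},{"angular":[9.3,-3.0,0],"offset":[-1.45,-4.55,0.3],"hand":0},{"angular":[9.3,-3.0,0],"offset":[-1.45,-4.55,0.3],"hand":0}])

```text
time: 10.02
ee_pos: [0.5387, 0.1162, 0.2685]
eef_rot: [0.001, 0.157, 0.988, 0.001]
force: [-1.4, 0.1, 8.2]
finger_gap: 0.188
gripper_force: 60.6
```

```bash
python3 - <<'E'
from h import *
s=robot.sense();print(s["ee_pos"],s["eef_rot"],s["force"],s["torque"],s["joint_velocities"])
import cv2
a=robot.capture("scene")[140:380,345:545];b=robot.capture("side")[220:460,100:300]
cv2.imwrite("pics/g.png",cv2.resize(np.hstack([a,b]),None,fx=2,fy=2,interpolation=cv2.INTER_CUBIC))
p=[.5396-.001,.1174-.0035,1.2609,0]
for k,l in dict(A=[0,-.113,.275],B=[0,.113,.275],fL=[0,.109,0],fR=[0,-.109,0],tip=[-.032-.166*np.sin(2.5),0,.153+.166*np.cos(2.5)]).items():
    P=fk(p,l);print(k,P,2*(proj("scene",P)-[345,140]),2*(proj("side",P)-[100,220])+[400,0])
E
```

```text
[0.5387 0.1162 0.2685] [0.001  0.1568 0.9876 0.0007] [-1.3858  0.1298  8.2101] [0.1854 0.1981 0.0804] [ 0.0021  0.001  -0.0007 -0.0006  0.0001  0.0009 -0.001 ]
A [0.6462 0.0794 0.285 ] [ 98.9163 191.1999] [634.3438  69.8592]
B [0.431  0.1484 0.285 ] [283.5691 103.8163] [762.6755 276.0107]
fL [0.4348 0.1471 0.01  ] [237.2897 309.368 ] [768.6846 501.3461]
fR [0.6424 0.0807 0.01  ] [ 82.9896 397.6796] [664.4034 302.9041]
tip [ 0.4985 -0.0112  0.03  ] [ 85.4939 267.2997] [848.6118 321.0899]
```

View pics/g.png

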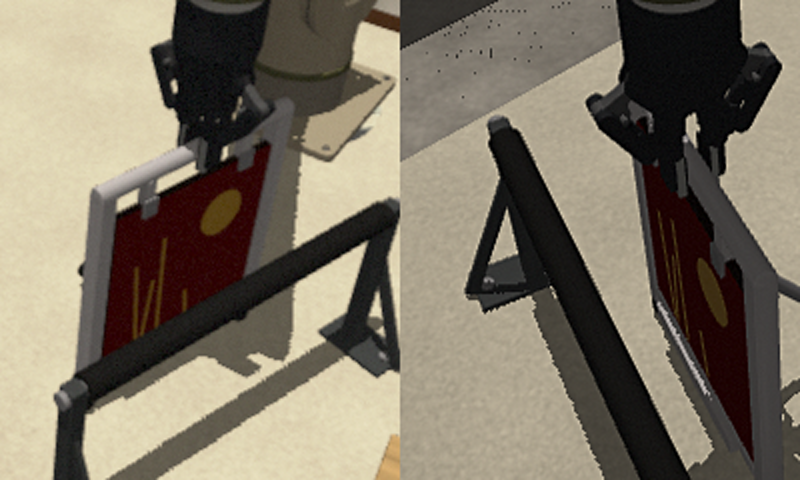

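The stand is upright. The tube ends at about (102,190) and (285,105) in the left half match the plumb prediction. The leg is out, the rail is clear, and the feet are on the bench, pressed down at about 8 N. Handing in.

```bash
python3 -c "
from rig import robot
print(robot.finish_job())"
```

```text
the job is handed in; nothing more can be done
None
```

I handed the job in at about 10 s of robot time: the leg is out at its stop, and the arm is holding the stand plumb by its top tube, both feet on the bench and clear of the rail. The boxes and sanding block were never approached. `finish_job` gave no verdict, so these come from my last pictures and force readings.

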